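# Pin the visor press shut and hold it pressed

### The arm

A 6-joint arm with a two-finger parallel gripper is mounted at the origin on the work surface. World frame = base frame: x ahead of the robot, y to its left, z up, the work surface at z = 0. Lengths are in m, angles in rad, forces in N, time in s.
With the tool pointing down it reaches from about 0.3 to 0.75 m from the base axis. Payload 8.5 kg.
Tool frame: the origin (TCP) lies between the finger pads; the fingertips stand 8 mm ahead of it and the grasp point (between the pads) lies 11 mm behind it; z points along the fingers, y is the line along which they close (so a half turn about z gives the same grasp; the last joint's range is limited). The gripper opens to 88 mm and grips with 3 to 60 N. Pads are 18 mm wide; open, the fingers measure 123 mm over their backs; the gripper's body (75 mm by 187 mm) begins 45 mm behind the grasp point.
Start: joints at [-1.416, 0.381, 1.297, -0, 1.464, -0.215], TCP at [0.199, -0.513, 0.247] pointing down, gripper open.
Joint ranges: [-3.11, 3.11], [-0.89, 2.33], [0.22, 2.48], [-1.42, 4.56], [0.17, 2.85], [-2.88, 2.88]. Speed limits (rad/s): [2.39, 2.39, 3.14, 3.14, 3.14, 3.14].

### API

Orientations are given as a unit quaternion [x, y, z, w].
In Python, from cell import arm, vision gives the robot as it stands.
- The arm moves only by the tool apply_moves, never from a script. Its argument "motion" is one flat list of numbers, 4 for each row, row after row: the shift along the tool's x, y, z in cm, then the turn about the tool's z in units of 6 degrees (1.0 is 6 degrees). A call has 1 to 12 rows; each row is the pose to reach, as a shift and turn from the pose commanded when the call began, along the tool's axes at that moment; what a row does not reach only later rows make up. A row lasts 1/12 s, in which the tool goes at most 41.7 mm and 7.16 degrees, less where a joint would pass 70% of its speed; a pose out of reach is approached as far as the arm can. A call with a gripper value outside its range is refused whole. "gripper" is the opening, from 0 (shut) to 1 (fully open), set as the call begins (left out, the last holds). The fingers move at their own pace and stop on an object; "grip_force" is the grip in N (left out, the last holds). Time passes only in rows, so rows that repeat a pose let the fingers close. It gives the time, the measured TCP pose, the force, the opening and the grip force at its end, in the units of the state.
- arm.get_obs(): the state, without advancing time (a new reading comes with each control period).
- vision.read_camera(name): name is "scene" or "top" or "wrist"; returns a dict with "image" (420x560x3 uint8, blue, green, red), "z_map" (420x560 float32, m along the optical axis (not along the pixel's ray), 0 where there is no reading), "camera_matrix" (3x3 intrinsics, pixels), "eye" and "attitude" of the camera in the world. Camera axes: x right, y up, looking along -z (the intrinsics and any distortion apply to the point x, -y, -z); pixel columns grow to the right and rows downward; lengths in m; the calibration is good to about 2 mm. A picture is of the moment at which its call begins.
- arm.job_done(): hands the job in; it is judged then, once.
The state is a dict: "time": time; "q": joint angles; "qd": joint speeds; "joint_efforts": joint torques, N m; "tcp_pos": TCP position; "eef_rot": TCP orientation; "force": force on the tool from outside, world axes, zero at the start; "torque": the same for the moment, N m; "width": opening from 0.0 (shut) to 1.0 (fully open); "gripper_force": force on a finger pad.
Only numpy, scipy, OpenCV 4.12 (cv2) and the standard library are available. Lean on these libraries where they do the work, as an engineer would, in place of code of your own. Each camera call takes 0.05 s, during which the arm holds its last target. There are 200 camera calls.

### The job

Swing the open cover of the visor press jig down onto the lower half, then take the locking pin with the round knob from the rack and push it through the cover's hole into the hole below until its collar presses the cover fully shut against the springy buffers. Finish like that, with the hand still on the pin's knob and pressing it down so that the jig stays fully shut; do not let go. Leave the other pin and everything else on the table where it is.

Things in the scene. Friction and masses are not known exactly. Their poses are not given: they have to be found in the camera images.
- jig: Clamshell press jig, fixed to the table: lower half a bare aluminium block 225 mm (its x) by 180 mm (its y), 30 mm high at the front, with a clear visor sheet and a dark strip already laid in it. Origin: centre of the underside; x points from the front (pin hole, towards the robot) to the back (hinge), z up.
- jig_hole (a point): Mouth centre of the vertical round through hole (12.5 mm diameter, 30 mm deep) in the lower half, on its top face, 30 mm above the table, 90 mm in front of the jig's origin. Axes as the jig's.
- jig_hinge (a point): Middle of the hinge axis at the jig's back, 90 mm behind the jig's origin, 37 mm above the table; the axis runs along the jig's y.
- cover: Upper half: aluminium frame 170 mm wide (y), 12 mm thick, with a clear 5 mm window, swinging about the hinge axis; 0.4 kg. Origin on the hinge axis, at mid thickness; its x axis points back, away from the frame, which reaches from 20 mm to 205 mm along its -x; z is the normal of its outer (upper) face, 6 mm from the origin plane. The front bar, solid except for the pin hole, covers 155 to 205 mm along -x.
- cover_hole (a point): Centre of the 15 mm through hole in the cover's front bar, on its outer face, 180 mm from the hinge axis, on the cover's centre line. When shut it lies straight above jig_hole, 13 mm higher; with the cover resting on its buffers, about 9 mm higher than when shut.
- cover_hinge (a joint): Hinge angle of the cover (rad): 0 = lowered onto the rubber buffers, where the cover still stands 0.05 rad ajar; grows as it opens, to 1.6. Starts open at 0.7 to 1.4. Stiff friction hinge (about 0.6 N m): the cover stays where it is left, and needs up to about 5 N at the front bar to swing down; it can be pushed by the outer face.
- buffer (a joint): How far the sprung buffers are squeezed (rad): 0 = relaxed, cover 0.05 ajar; 0.05 = fully shut, a solid stop. Meaningful once cover_hinge is near 0. Springs back when let go. At the pin hole, moving starts at about 2 N and fully shut takes about 9 N.
- pin: The locking pin, loose, upright in one end hole of the rack, its tip 5 mm above the table: steel shaft 10 mm diameter and 40 mm long (taper over the lowest 8 mm to a 5 mm tip), collar 30 mm diameter from 40 to 45 mm, round black knob 24 mm diameter from 50 to 86 mm above the tip. About 0.12 kg. Origin at the tip, z up along the pin. The collar bears on the cover when the pin is in; then, with the cover shut, the tip is 27 mm below jig_hole.
- pin_grip (a point): Point on the pin's axis in the middle of the knob, 70 mm above the tip.
- rack: Wooden pin rack on the table, fixed, 170 x 45 x 30 mm high, three upright holes 25 mm deep in a row along its x, 60 mm apart, the middle one empty. Origin: centre of the underside.
- tee_pin: The other pin, not for this jig: short, with a 50 mm steel T bar across its top, 64 mm high overall, at the rack's other end. Origin at its tip.
- knife: Yellow utility knife lying on the table, 150 x 24 x 16 mm; origin under its middle.
- tape_measure: Black and yellow tape measure, 75 x 46 x 60 mm high; origin under its middle.
- tape_roll: Red roll of tape lying flat, 110 mm diameter, 24 mm high; origin under its centre.
- screw_jar: Glass jar with a steel cap, 60 mm diameter, 75 mm high; origin under its centre.
- brow_band: White half-round plastic head band on edge, about 90 x 150 mm, 24 mm high; origin at the middle of its open side, on the underside.
- seam_roller: Small rubber hand roller with a wooden handle, about 150 mm long, 32 mm high; origin on the underside near its middle.
Things that resemble listed ones, but are neither listed nor needed, are in the scene too. Leave any green look-alike of the pin alone.

How it is judged:
On the way, in this order (a step that is already met when the one before it is completed fails the run):
1. the cover is lowered onto the lower half (value of joint cover_hinge below 0.05 rad), for 0.2 s.
2. the locking pin is through the cover and in the lower hole (horizontal distance between pin and jig_hole below 0.004 m and z of pin in the frame of jig_hole below -0.012 m and angle between the z axis of pin and the z axis of jig, either way round below 0.12 rad), for 0.1 s.
At the end, for the whole second after the job is handed in: Cover fully shut (hinge below 0.02 rad, buffers squeezed beyond 0.04 of 0.05 rad); pin at least 22 mm deep in the lower hole, within 4 mm of its axis and 0.12 rad of parallel; collar pressing the cover with over 3 N; fingers still on the pin with over 3 N (value of joint cover_hinge below 0.02 rad and value of joint buffer above 0.04 rad and horizontal distance between pin and jig_hole below 0.004 m and z of pin in the frame of jig_hole below -0.022 m and angle between the z axis of pin and the z axis of jig, either way round below 0.12 rad and contact force between pin and cover above 3 N and contact force between the fingers and pin above 3 N); the arm keeps its last pose, push and grip.
It fails at once if another thing on the table is moved by more than 40 mm (distance of any of tee_pin, knife, tape_measure, tape_roll, screw_jar, brow_band, seam_roller from where it was at the start of the episode above 0.04 m).
It also fails if it takes over 61 s, if anything falls off the work surface, if the arm or the gripper's body presses on something with over 40 N, if the wrist force passes 120 N, or if a joint passes its speed limit or range.

## Working session

There is one attempt and no reset: what is moved stays moved. The work goes in short steps, Python scripts to look and compute and a tool call to move; the robot and the scene stay as the last step left them, time stands still between calls to the robot, and variables do not carry over. Pictures are saved under pics/ and viewed, at most 10 in all, crops included, and the job is handed in when it is done.

Besides the shell and the picture viewer there is one more tool, called after "Call:" as name(argument=value, ...), one argument or row to a line, values as JSON. apply_moves: Moves the arm, as the interface text tells. Its arguments: {"type":"object","properties":{"motion":{"type":"array","items":{"type":"number"}},"gripper":{"type":"number"},"grip_force":{"type":"number"}},"required":["motion"]}

```bash
mkdir -p pics; cat > h.py <<'E'
import numpy as np, cv2
from cell import arm, vision
from scipy.spatial.transform import Rotation as R
def cam(n):
    c=vision.read_camera(n); return c
def Rm(c):
    a=np.array(c["attitude"]); return a if a.shape==(3,3) else R.from_quat(a).as_matrix()
def rays(c,uv):
    uv=np.atleast_2d(uv).astype(float); K=c["camera_matrix"]
    d=np.c_[(uv[:,0]-K[0,2])/K[0,0],-(uv[:,1]-K[1,2])/K[1,1],-np.ones(len(uv))]
    return d@Rm(c).T
def plane(c,uv,z):
    d=rays(c,uv); e=np.array(c["eye"]); return e+d*((z-e[2])/d[:,2])[:,None]
def cloud(c):
    h,w=c["z_map"].shape; u,v=np.meshgrid(np.arange(w),np.arange(h))
    d=rays(c,np.c_[u.ravel(),v.ravel()]); return (np.array(c["eye"])+d*c["z_map"].reshape(-1,1)).reshape(h,w,3)
E
python3 - <<'E'
from h import *
print(arm.get_obs())
ims=[]
for n in ["scene","top"]:
    c=cam(n); print(n,c["eye"],c["attitude"],c["camera_matrix"],[k for k in c]); cv2.imwrite(f"pics/{n}0.png",c["image"]); np.savez(f"{n}0.npz",**{k:c[k] for k in c if not isinstance(c[k],str)})
E
```

```text
{'time': 0.0, 'q': array([-1.41630176e+00,  3.81203936e-01,  1.29821173e+00, -2.67747887e-05,
        1.46358878e+00, -2.15316454e-01]), 'qd': array([-6.44874015e-05,  1.86225867e-04,  4.25667000e-04,  4.73618936e-04,
       -1.43586933e-03, -5.31624585e-04]), 'joint_efforts': array([ 1.43883542e-03, -4.37931490e+01, -2.24559224e+01,  7.14423414e-02,
        3.51898978e-02, -9.74185127e-05]), 'tcp_pos': array([ 0.19873528, -0.51257029,  0.24615003]), 'eef_rot': array([ 9.82953117e-01,  1.83855027e-01,  8.16033557e-06, -7.05975842e-04]), 'force': array([0.06875634, 0.14680854, 0.50711662]), 'torque': array([-0.04759392,  0.02740224,  0.01237378]), 'gripper_force': 0.0, 'width': 0.9966862603920217}
scene [0.94477041 0.72674468 0.9304267 ] [0.08439172 0.36493252 0.90141367 0.2171536 ] [[382.41116039   0.         282.95602659]
 [  0.         382.41116039 210.7406937 ]
 [  0.           0.           1.        ]] ['image', 'z_map', 'camera_matrix', 'eye', 'attitude']
top [0.48985613 0.01126374 1.20170563] [ 0.0282556  -0.03161527 -0.69749376  0.71533527] [[477.61386556   0.         278.76290582]
 [  0.         477.61386556 207.43188211]
 [  0.           0.           1.        ]] ['image', 'z_map', 'camera_matrix', 'eye', 'attitude']
```

View pics/scene0.png

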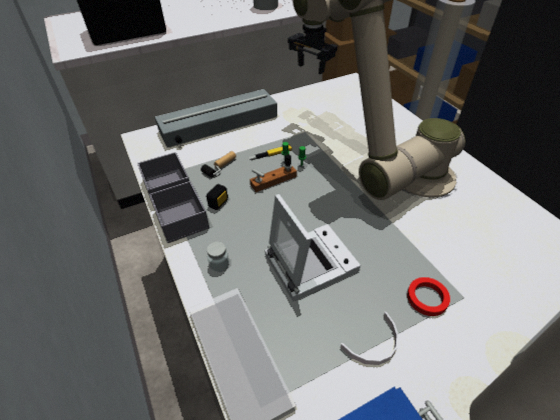

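View pics/top0.png

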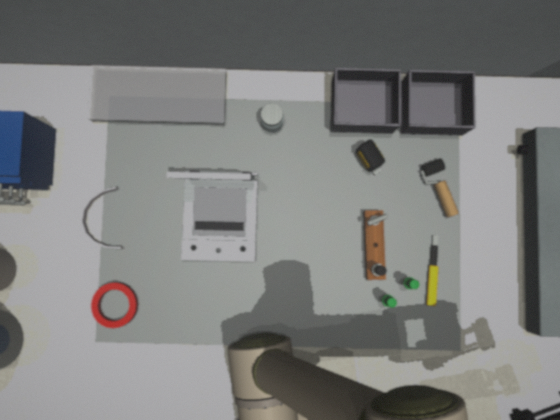

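```bash
python3 - <<'E'
from h import *
c=dict(np.load("top0.npz")); s=dict(np.load("scene0.npz"))
im=c["image"]; P=cloud(c); Q=cloud(s)
a=cv2.resize(im[150:320,150:430],None,fx=2.8,fy=2.8,interpolation=cv2.INTER_CUBIC)[:,:784]
cv2.imwrite("pics/topcrop.png",a)
b=cv2.resize(s["image"][130:300,200:370],None,fx=3.5,fy=3.5,interpolation=cv2.INTER_CUBIC); cv2.imwrite("pics/scrop.png",b)
# heights around
print("jig px",P[200:262:8,218].round(3))
print("table",P[150,300],P[280,200])
# cover points: high points near jig
for X,n in((P,"top"),(Q,"scene")):
    m=(X[...,2]>0.05)&(X[...,0]>0.35)&(X[...,0]<0.75)&(X[...,1]>0.0)&(X[...,1]<0.3)
    p=X[m]; print(n,m.sum(),p.min(0),p.max(0))
    A=p-p.mean(0);w=np.linalg.svd(A,full_matrices=False); print(p.mean(0),w[2][2],w[1])
# rack/pin
hsv=cv2.cvtColor(im,cv2.COLOR_BGR2HSV)
m=(P[...,2]>0.035)&(P[...,1]<-0.1)&(P[...,1]>-0.45)&(P[...,0]<0.65)&(P[...,0]>0.25)
n,l,st,ce=cv2.connectedComponentsWithStats(m.astype(np.uint8))
for i in range(1,n):
    if st[i,4]>8: q=P[l==i]; print(ce[i],st[i],q.max(0).round(3),q.mean(0).round(3),np.median(im[l==i],0))
m=((hsv[...,0]<15)&(hsv[...,1]>120)&(np.abs(np.arange(560)-375)<20)[None]&(np.abs(np.arange(420)-245)<45)[:,None]).astype(np.uint8)
ct=max(cv2.findContours(m,0,2)[0],key=cv2.contourArea); r=cv2.minAreaRect(ct); print("rack",r); print(plane(c,cv2.boxPoints(r),0.03).round(4))
E
```

```text
jig px [[ 0.604  0.157  0.029]
 [ 0.584  0.156  0.03 ]
 [ 0.565  0.156  0.025]
 [ 0.545  0.155  0.031]
 [ 0.525  0.154  0.029]
 [ 0.506  0.154  0.028]
 [ 0.486  0.157 -0.001]
 [ 0.467  0.152  0.03 ]]
table [ 7.40422214e-01 -4.36844024e-02 -2.82819830e-04] [0.40568368 0.19823385 0.00107443]
top 1515 [0.48985613 0.01126374 0.05696653] [0.66376169 0.23890297 1.20170563]
[0.54271639 0.06223559 0.84615995] [ 0.98916629 -0.00137081  0.14679294] [18.63042521  1.21770948  0.08804512]
scene 2209 [0.62773021 0.06611003 0.05002219] [0.66718429 0.24026154 0.24359427]
[0.6489352  0.16175207 0.1601797 ] [0.98993755 0.00938099 0.14119367] [2.74245892 2.45438334 0.13232672]
[376.78378378 219.27027027] [367 214  21  12 111] [ 0.577 -0.204  0.074] [ 0.564 -0.227  0.067] [131. 137. 135.]
[378.31756757 269.72297297] [371 264  16  12 148] [ 0.458 -0.218  0.096] [ 0.445 -0.229  0.076] [61.  67.5 72. ]
[410.35 283.15] [403 277  16  13 160] [ 0.428 -0.296  0.092] [ 0.415 -0.307  0.07 ] [ 74. 114.  60.]
[388.44871795 300.77564103] [381 294  16  14 156] [ 0.387 -0.243  0.092] [ 0.373 -0.255  0.071] [ 75. 116.  61.]
[408.70980966 402.8489019 ] [ 346  377  122   43 3415] [ 0.331 -0.1    0.685] [ 0.316 -0.144  0.634] [39. 47. 48.]
rack ((374.3840026855469, 243.8311309814453), (41.048179626464844, 16.766769409179688), 87.51044464111328)
[[ 0.5547 -0.2062  0.03  ]
 [ 0.5576 -0.2474  0.03  ]
 [ 0.4575 -0.2524  0.03  ]
 [ 0.4547 -0.2115  0.03  ]]
```

View pics/topcrop.png

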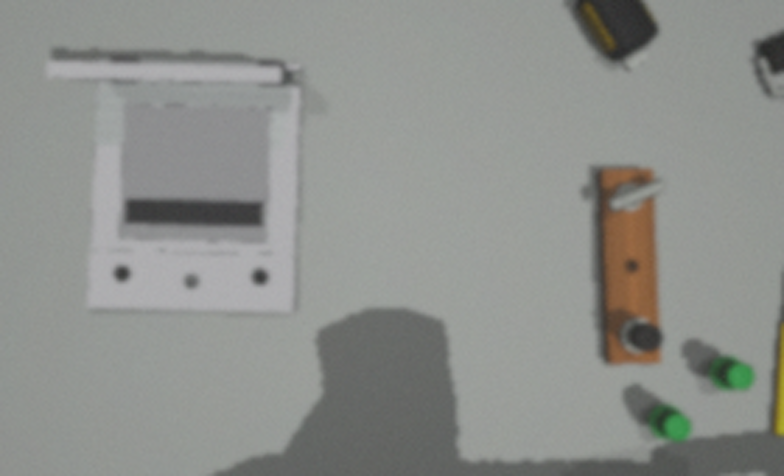

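View pics/scrop.png

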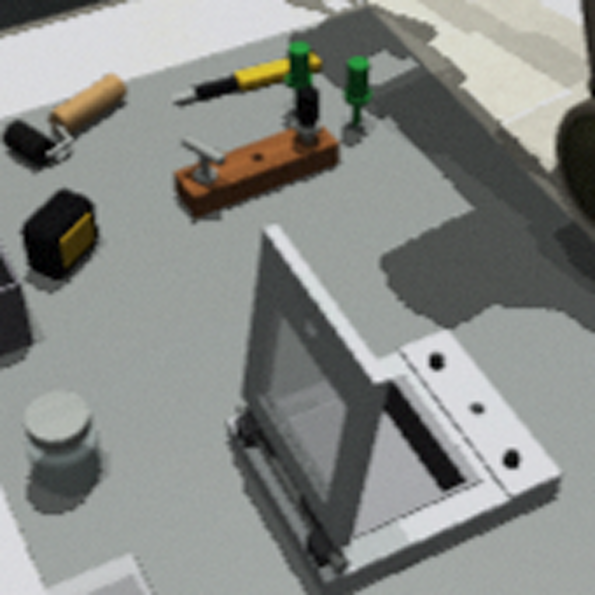

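```bash
python3 - <<'E'
from h import *
c=dict(np.load("top0.npz")); im=c["image"]; g=im.mean(2)
def dark(u,v,r,thr):
    w=np.clip(thr-g[v-r:v+r+1,u-r:u+r+1],0,None); ys,xs=np.mgrid[v-r:v+r+1,u-r:u+r+1]
    return np.array([(w*xs).sum(),(w*ys).sum()])/w.sum()
for u,v in((193,247),(218,250),(243,249)):
    thr=np.median(g[v-6:v+7,u-6:u+7])-25
    p=dark(u,v,4,thr); print("jig dot",p,plane(c,p,0.03).round(4))
p=dark(375,245,4,np.median(g[241:250,371:380])-15);print("rack mid",p,plane(c,p,.03).round(4))
m=(im.max(2)<75)[255:285,365:392].astype(np.uint8);ys,xs=np.nonzero(m);print("knob dark",xs.min()+365,xs.max()+365,ys.min()+255,ys.max()+255,plane(c,[[xs.mean()+365,ys.mean()+255]],.08).round(4))
# front corners / edges of jig on scene-lit top face
print("front corners",plane(c,[[150+88/2.8,150+308/2.8],[150+295/2.8,150+311/2.8]],.03).round(4))
P=cloud(c)
print(P[262:276:2,372:386:2,2].round(3))
E
```

```text
jig dot [193.12860059 247.24200499] [[0.4865 0.2136 0.03  ]]
jig dot [217.86563021 250.09661299] [[0.4811 0.153  0.03  ]]
jig dot [242.41866726 248.46466233] [[0.4866 0.0932 0.03  ]]
rack mid [375.19875776 244.4389234 ] [[ 0.5045 -0.2314  0.03  ]]
knob dark 365 385 257 274 [[ 0.4479 -0.2256  0.08  ]]
front corners [[0.4548 0.2408 0.03  ]
 [0.4567 0.0607 0.03  ]]
[[0.029 0.031 0.029 0.031 0.029 0.028 0.028]
 [0.031 0.047 0.051 0.053 0.049 0.031 0.036]
 [0.048 0.05  0.066 0.084 0.088 0.086 0.031]
 [0.049 0.063 0.082 0.09  0.09  0.092 0.09 ]
 [0.051 0.065 0.086 0.09  0.09  0.091 0.09 ]
 [0.051 0.058 0.085 0.091 0.093 0.089 0.091]
 [0.033 0.049 0.06  0.095 0.092 0.09  0.089]]
```

Call:
apply_moves(
  motion=[1,-0.6,-1.5,0.2,3.5,-2.2,-3.5,0.6,6.5,-4.1,-5.5,1.2,9.5,-6,-7,1.8,12.5,-7.9,-7.3,2.4,15.5,-9.8,-7.3,3,18.5,-11.7,-7.3,3.5,21.5,-13.6,-7.3,3.5,24.5,-15.6,-7.3,3.5,27.5,-17.5,-7.3,3.5,30.5,-19.4,-7.3,3.5,33.5,-21.3,-7.3,3.5],
  gripper=0,
)

```text
time: 1.1
tcp_pos: [0.4348, -0.1914, 0.3196]
eef_rot: [1.0, 0.002, -0.0, -0.0]
force: [0.9, -1.1, -0.3]
width: 0.118
gripper_force: 0.0
```

Call:
apply_moves(
  motion=[2,-2.8,0,0,4.5,-6,0,0,7,-9.3,0,0,9.5,-12.6,0,0,12,-15.9,0,0,14.5,-19.2,0,0,17,-22.5,0,0,19.5,-25.8,0,0,22,-29.1,0,0,24,-32,0,0,25.5,-34.4,0,0,25.5,-34.4,0,0],
)

```text
time: 2.1
tcp_pos: [0.6893, 0.1562, 0.317]
eef_rot: [1.0, 0.004, -0.001, -0.0]
force: [-0.8, 0.4, -1.2]
width: 0.001
gripper_force: 0.0
```

```bash
python3 - <<'E'
from h import *
c=cam("top"); o=arm.get_obs(); print(o["tcp_pos"],o["width"],o["q"])
s=cam("scene"); P=cloud(s)
m=(P[...,2]>0.05)&(P[...,0]>0.6)&(P[...,0]<0.75)&(P[...,1]>0.05)&(P[...,1]<0.26)
p=P[m];print(p.min(0),p.max(0))
cv2.imwrite("pics/s1.png",s["image"])
E
```

```text
[0.68859934 0.15391404 0.31759851] 0.003258098266505513 [5.25523008e-02 6.63526472e-01 6.04091232e-01 1.33108754e-04
 1.87652719e+00 1.61710151e+00]
[0.60000919 0.06145082 0.05000918] [0.73873537 0.24940677 0.60613737]
```

Call:
apply_moves(
  motion=[0,0,2,0,0,0,5.5,0,0,0,9,0,0,0,11,0,-2,0,11,0,-3.8,0,11.1,0,-5.7,0,11.4,0,-7.3,0,11.8,0,-8.9,0,12.4,0,-10.3,0,13.2,0,-11.7,0,14.1,0,-13,0,15.1,0],
)

```text
time: 3.2
tcp_pos: [0.5573, 0.1499, 0.1696]
eef_rot: [1.0, 0.001, 0.002, 0.0]
force: [2.3, 0.5, 0.3]
width: 0.006
gripper_force: 1.0
```

```bash
cat > cov.py <<'E'
from h import *
s=cam("scene"); P=cloud(s)
for y0,y1 in((.07,.10),(.20,.235)):
    m=(P[...,2]>0.034)&(P[...,0]>0.44)&(P[...,0]<0.70)&(P[...,1]>y0)&(P[...,1]<y1); p=P[m]
    p=p[p[:,2]<.25]; print(y0,len(p), "topmost",p[p[:,2].argmax()].round(3),"front",p[p[:,0].argmin()].round(3))
o=arm.get_obs(); print(o["tcp_pos"],o["force"],o["time"])
E
python3 cov.py
```

```text
0.07 540 topmost [0.587 0.072 0.248] front [0.549 0.086 0.159]
0.2 893 topmost [0.593 0.235 0.249] front [0.482 0.212 0.036]
[0.55445066 0.15011578 0.16748645] [-0.50086072  1.67694111 -1.67476123] 3.25
```

Call:
apply_moves(
  motion=[-1.15,0,1.2,0,-2.2,0,2.45,0,-3.1,0,3.85,0,-3.9,0,5.3,0,-4.5,0,6.85,0,-4.95,0,8.4,0,-5.15,0,9.4,0,-5.25,0,10.05,0,-5.3,0,10.6,0,-5.4,0,10.9,0,-5.4,0,11.2,0,-5.4,0,11.2,0],
)

```text
time: 4.25
tcp_pos: [0.5042, 0.1508, 0.0569]
eef_rot: [1.0, 0.002, 0.0, 0.0]
force: [-1.1, -1.5, 4.0]
width: 0.008
gripper_force: 1.9
```

```bash
python3 cov.py
```

```text
0.07 601 topmost [0.523 0.098 0.159] front [0.495 0.072 0.117]
0.2 985 topmost [0.509 0.233 0.16 ] front [0.457 0.235 0.047]
[0.50423258 0.15089685 0.05711919] [-0.885227   -1.46818133  4.07550826] 4.3
```

Call:
apply_moves(
  motion=[0,0,-2,0,0,0,-5,0,0,0,-8.5,0,0,2,-12,0,-0.6,5,-15,0,-1.2,8.5,-17,0,-1.9,12,-18.5,0,-2.6,16,-19,0,-3.3,20,-19,0,-4,24,-19,0,-4.7,28,-19,0,-5.2,31,-19,0],
  gripper=0.6,
)

```text
time: 5.3
tcp_pos: [0.4523, -0.1617, 0.2472]
eef_rot: [1.0, 0.001, 0.0, 0.0]
force: [0.6, 0.8, 0.9]
width: 0.598
gripper_force: 0.0
```

Call:
apply_moves(
  motion=[-0.4,3,0,0,-0.7,5.5,0,0,-0.7,7.2,0,0,-0.7,7.2,0,0,-0.7,7.2,0,0],
)

```text
time: 5.72
tcp_pos: [0.4462, -0.2313, 0.2468]
eef_rot: [1.0, 0.001, 0.0, -0.0]
force: [-0.7, -0.8, -0.1]
width: 0.599
gripper_force: 0.0
```

```bash
python3 - <<'E'
from h import *
o=arm.get_obs(); print(o["tcp_pos"],o["width"])
t=cam("top"); w=cam("wrist"); print(w["eye"],w["attitude"])
for n,c in(("top2",t),("wrist2",w)): np.savez(n+".npz",**{k:c[k] for k in c})
a=np.vstack([cv2.resize(t["image"][140:320,150:430],(560,360)),np.zeros((2,560,3),np.uint8)])
cv2.imwrite("pics/w2.png",w["image"])
cv2.imwrite("pics/t2.png",a)
E
```

```text
[ 0.4461654  -0.2312972   0.24675087] 0.5991829784853958
[ 0.52228638 -0.2294821   0.38519277] [-0.10287224  0.10328037 -0.69824515  0.7008596 ]
```

View pics/w2.png

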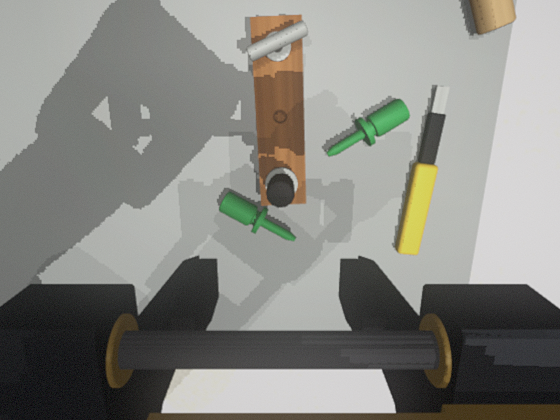

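View pics/t2.png

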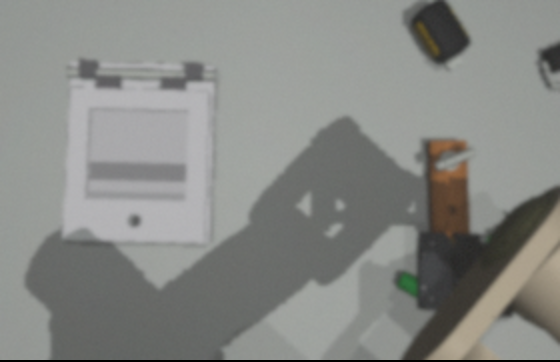

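```bash
cat > loc.py <<'E'
from h import *
def knob(w,ztop=.091,x0=.445,y0=-.232,r=.03):
    P=cloud(w); d=np.hypot(P[...,0]-x0,P[...,1]-y0)
    m=(P[...,2]>ztop-.006)&(P[...,2]<ztop+.01)&(d<r); p=P[m]
    print("top pts",m.sum(),p.mean(0).round(4),p.min(0).round(4),p.max(0).round(4))
    m2=(P[...,2]>ztop-.03)&(P[...,2]<ztop+.01)&(d<r); q=P[m2]; print("all",q[:,:2].min(0).round(4),q[:,:2].max(0).round(4))
    ys,xs=np.nonzero(m); (u,v),rr=cv2.minEnclosingCircle(np.c_[xs,ys].astype(np.float32)); print(u,v,rr,plane(w,[[u,v]],ztop).round(4))
E
python3 - <<'E'
from loc import *
w=dict(np.load("wrist2.npz")); knob(w)
P=cloud(w)
im=w["image"].astype(int)
m=((im[...,1]>im[...,0]+25)&(im[...,1]>im[...,2]+25)).astype(np.uint8)
n,l,st,ce=cv2.connectedComponentsWithStats(m)
for i in range(1,n):
    if st[i,4]>50: q=P[l==i]; print("green",q.min(0).round(3),q.max(0).round(3))
for t in("top2",):
    c=dict(np.load(t+".npz")); g=c["image"].mean(2)
    ys,xs=np.mgrid[243:258,210:226]; k=np.clip(130-g[243:258,210:226],0,None); print(g[243:258,210:226].min(),np.median(g[243:258,210:226]))
    p=[[ (k*xs).sum()/k.sum(),(k*ys).sum()/k.sum()]]; print("cover hole",p,plane(c,p,.052).round(4))
    Q=cloud(c); print("cover z front/back",Q[240:262:3,205,2].round(3),Q[195,195:240:8,2].round(3))
print(plane(w,[[280,116]],.03))
E
```

```text
top pts 636 [ 0.448  -0.2311  0.0908] [ 0.4359 -0.2425  0.0851] [ 0.4589 -0.2193  0.0934]
all [ 0.4359 -0.2435] [ 0.4589 -0.2193]
280.1470642089844 193.23529052734375 14.355487823486328 [[ 0.4481 -0.231   0.091 ]]
green [ 0.48  -0.354  0.013] [ 0.522 -0.229  0.385]
green [ 0.469 -0.313  0.001] [ 0.493 -0.277  0.025]
green [ 0.379 -0.247  0.001] [ 0.522 -0.167  0.385]
92.0 179.33333333333334
cover hole [[np.float64(217.19508196721313), np.float64(249.98360655737707)]] [[0.4815 0.1519 0.052 ]]
cover z front/back [ 0.052  0.052  0.053  0.054  0.052  0.048  0.055 -0.002] [0.042 0.04  0.039 0.04  0.045 0.045]
[[ 0.50685665 -0.23082668  0.03      ]]
```

Call:
apply_moves(
  motion=[0.2,0,2,0,0.2,0,5,0,0.2,0,8,0,0.2,0,11,0,0.2,0,13.5,0,0.2,0,15.5,0,0.2,0,17,0,0.2,0,18,0,0.2,0,18.3,0,0.2,0,18.3,0],
)

```text
time: 6.65
tcp_pos: [0.4484, -0.2301, 0.0635]
eef_rot: [1.0, 0.002, -0.0, -0.0]
force: [0.0, -0.7, 1.0]
width: 0.602
gripper_force: 0.0
```

Call:
apply_moves(
  motion=[0,0,0,0,0,0,0,0,0,0,0,0,0,0,0,0,0,0,0,0,0,0,0,0],
  gripper=0.1,
  grip_force=35,
)

```text
time: 7.15
tcp_pos: [0.4485, -0.2316, 0.0642]
eef_rot: [1.0, 0.002, 0.0, 0.001]
force: [-0.3, -1.9, 2.2]
width: 0.263
gripper_force: 34.5
```

Call:
apply_moves(
  motion=[0,0,-1,0,0,0,-3,0,0,0,-6,0,0,0,-9,0,0,-1,-11,0,0.3,-4,-12,0,0.6,-7.5,-12,0,0.9,-11,-12,0,1.2,-14.5,-12,0,1.6,-18,-12,0,1.9,-21.5,-12,0,2.2,-25,-12,0],
)

```text
time: 8.15
tcp_pos: [0.469, 0.0208, 0.1836]
eef_rot: [1.0, 0.001, -0.0, -0.0]
force: [1.2, 0.2, -1.2]
width: 0.263
gripper_force: 34.5
```

Call:
apply_moves(
  motion=[0.3,-3,0,0,0.6,-6.5,0,0,0.8,-9.5,0.5,0,1,-12,1.5,0,1,-13.3,3,0,1,-13.3,4.5,0,1,-13.3,5,0,1,-13.3,5,0,1,-13.3,5,0],
)

```text
time: 8.9
tcp_pos: [0.4791, 0.1517, 0.1341]
eef_rot: [1.0, 0.001, -0.0, -0.0]
force: [0.0, -0.7, -1.3]
width: 0.262
gripper_force: 34.5
```

```bash
python3 - <<'E'
from h import *
o=arm.get_obs(); print(o["tcp_pos"],o["eef_rot"],o["width"],o["force"])
w=cam("wrist"); np.savez("wrist3.npz",**w); cv2.imwrite("pics/w3.png",w["image"])
t=cam("scene");np.savez("scene3.npz",**t); cv2.imwrite("pics/s3.png",cv2.resize(t["image"][190:310,250:390],None,fx=4,fy=4,interpolation=cv2.INTER_CUBIC))
E
```

```text
[0.47912782 0.1516733  0.13405613] [ 9.99999123e-01  1.32079975e-03 -9.22262689e-05 -2.38234811e-05] 0.2620043942322097 [ 1.04172049e-04 -7.13257457e-01 -1.30636859e+00]
```

View pics/w3.png

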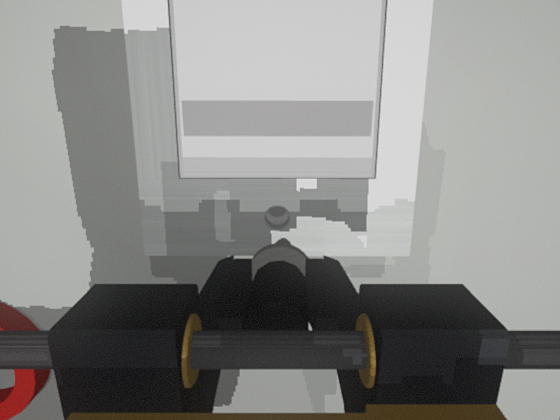

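View pics/s3.png

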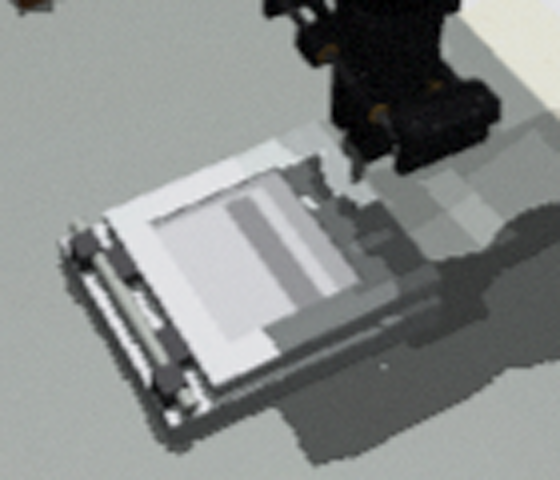

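```bash
python3 - <<'E'
from h import *
w=dict(np.load("wrist3.npz")); im=w["image"]
cv2.imwrite("pics/w3c.png",cv2.resize(im[190:290,220:340],None,fx=6,fy=6,interpolation=cv2.INTER_CUBIC))
print("hole",plane(w,[[277,216]],.052).round(4)); print("tip",plane(w,[[284,240]],.075).round(4)); print("collar",plane(w,[[279,265]],.12).round(4))
P=cloud(w)
for z0,z1 in((.065,.085),(.085,.1),(.1,.118),(.118,.125)):
    m=(P[...,2]>z0)&(P[...,2]<z1)&(np.hypot(P[...,0]-.48,P[...,1]-.152)<.04); p=P[m]
    if len(p): print(z0,len(p),p.min(0).round(4),p.max(0).round(4),p.mean(0).round(4))
print(P[216,255:300:4].round(4))
E
```

```text
hole [[0.4849 0.1534 0.052 ]]
tip [[0.4779 0.1493 0.075 ]]
collar [[0.4834 0.1522 0.12  ]]
0.065 27 [0.4789 0.1456 0.0762] [0.482  0.1538 0.085 ] [0.481  0.15   0.0831]
0.085 26 [0.4799 0.1462 0.085 ] [0.4822 0.1527 0.0888] [0.4815 0.1494 0.0869]
0.1 136 [0.4804 0.1389 0.1137] [0.4926 0.1647 0.118 ] [0.4901 0.1518 0.1164]
0.118 898 [0.4764 0.1401 0.118 ] [0.4926 0.1646 0.122 ] [0.4869 0.1523 0.1199]
[[0.485  0.1671 0.0522]
 [0.485  0.1646 0.0524]
 [0.4852 0.1621 0.0528]
 [0.478  0.1603 0.0303]
 [0.4779 0.1576 0.03  ]
 [0.477  0.1549 0.0273]
 [0.477  0.1521 0.027 ]
 [0.4779 0.1493 0.0299]
 [0.4779 0.1466 0.03  ]
 [0.4852 0.1447 0.0529]
 [0.4853 0.1422 0.0532]
 [0.4853 0.1397 0.0529]]
```

View pics/w3c.png

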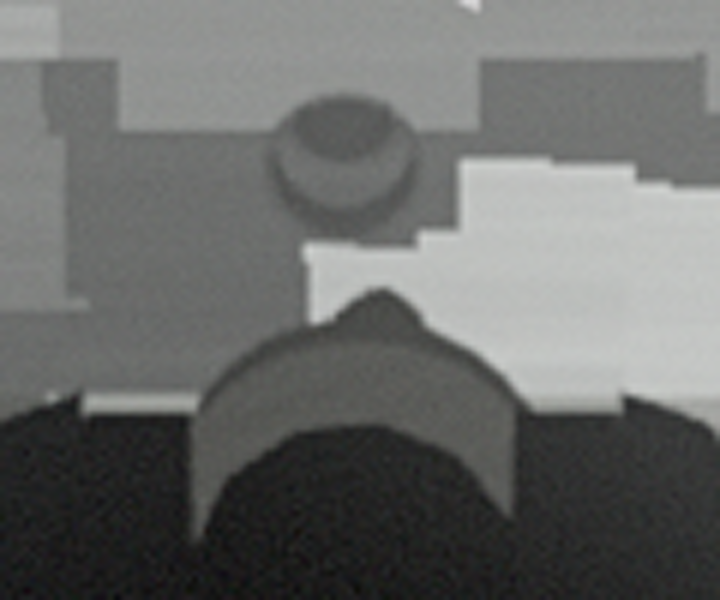

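```bash
cat >> h.py <<'E'
def proj(c,X):
    p=(np.atleast_2d(X)-np.array(c["eye"]))@Rm(c); K=c["camera_matrix"]
    return np.c_[K[0,2]-K[0,0]*p[:,0]/p[:,2],K[1,2]+K[1,1]*p[:,1]/p[:,2]]
E
python3 - <<'E'
from h import *
w=dict(np.load("wrist3.npz")); g=w["image"].mean(2)
print(w["eye"],R.from_matrix(Rm(w)).as_euler("zyx",degrees=True),w["camera_matrix"][0])
print(proj(w,[[.4791,.1517,z] for z in(.075,.12,.16)]))
# collar extents: edge columns per row in gray collar band
for v in range(255,276,4): print(v,g[v,240:320:2].astype(int))
s=dict(np.load("scene3.npz")); cv2.imwrite("pics/s3c.png",cv2.resize(s["image"][210:250,320:370],None,fx=12,fy=12,interpolation=cv2.INTER_CUBIC))
print("scene proj", (proj(s,[[.4791,.1517,.075],[.4791,.1517,.115]])-[320,210])*12)
E
```

```text
[0.55521317 0.1527191  0.27242444] [-8.98185731e+01  1.67786184e+01 -1.17071159e-02] [369.98597221   0.         278.19199938]
[[279.82011706 237.99545261]
 [280.16750579 273.76700806]
 [280.67018256 325.52899193]]
255 [125 123 123 122 125 127 124  77  71  86  88  89  90  88  89  85  86  83
  87  90  87  91  89  93  88  89  90  90  92  92  91  88  71 149 184 186
 185 183 185 184]
259 [42 43 45 41 42 44 82 82 85 82 85 85 83 89 87 89 91 88 89 91 89 89 87 85
 88 92 90 95 94 93 90 90 95 48 42 54 56 55 55 53]
263 [36 38 29 33 32 36 78 82 86 85 89 89 88 70 38 37 35 37 35 41 36 38 38 37
 43 69 81 90 89 87 91 92 91 48 47 47 52 50 53 51]
267 [34 29 36 35 39 36 81 85 86 84 71 34 29 36 31 31 35 36 39 38 38 40 34 39
 40 40 39 42 44 84 89 88 84 39 43 48 47 50 46 52]
271 [30 31 27 29 33 32 77 84 73 30 28 30 33 32 22 34 32 33 33 35 32 33 41 34
 38 37 46 38 34 39 62 89 89 48 49 45 38 43 46 49]
275 [26 32 31 32 32 32 66 76 25 24 34 29 32 29 26 31 30 30 38 26 29 36 43 34
 31 30 38 33 42 41 37 39 74 37 41 40 46 48 44 41]
scene proj [[212.64320466 308.20484903]
 [228.94545168 198.99414967]]
```

View pics/s3c.png

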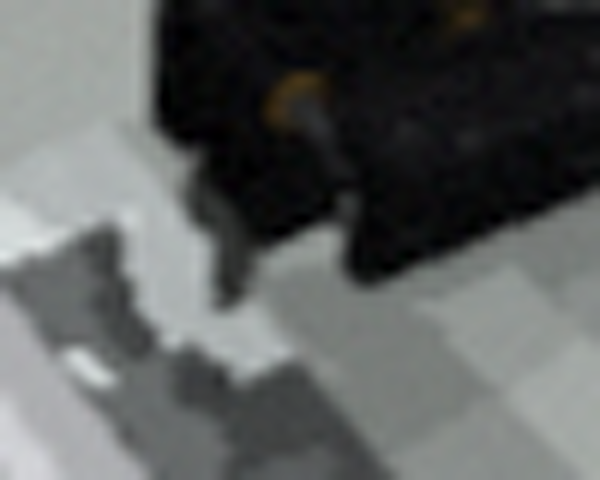

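Call:
apply_moves(
  motion=[0.1,-0.1,0,0,0.3,-0.2,0.4,0,0.4,-0.3,0.9,0,0.4,-0.3,1.4,0,0.4,-0.3,1.4,0,0.4,-0.3,1.4,0],
)

```text
time: 9.5
tcp_pos: [0.4828, 0.155, 0.1193]
eef_rot: [1.0, 0.002, -0.001, 0.0]
force: [0.4, -0.2, -0.7]
width: 0.264
gripper_force: 34.5
```

```bash
python3 - <<'E'
from h import *
s=dict(np.load("scene3.npz")); 
print("scene jig hole",plane(s,[[336.6,246.6]],.03).round(4),"tip",plane(s,[[339,235.2]],.075).round(4))
o=arm.get_obs(); print(o["tcp_pos"],o["force"])
w=cam("wrist"); s=cam("scene"); np.savez("wrist4.npz",**w); np.savez("scene4.npz",**s)
a=cv2.resize(w["image"][195:275,230:330],None,fx=5,fy=5,interpolation=cv2.INTER_CUBIC)
b=cv2.resize(s["image"][220:260,320:350],None,fx=10,fy=10,interpolation=cv2.INTER_CUBIC)
cv2.imwrite("pics/w4.png",np.hstack([a,b[:400]]))
P=cloud(w); t=o["tcp_pos"]
for z0,z1 in((.06,.07),(.07,.094),(.095,.105)):
    m=(P[...,2]>z0)&(P[...,2]<z1)&(np.hypot(P[...,0]-t[0],P[...,1]-t[1])<.03); p=P[m]
    if len(p): print(z0,len(p),p.min(0).round(4),p.max(0).round(4),p.mean(0).round(4))
E
```

```text
scene jig hole [[0.4808 0.1561 0.03  ]] tip [[0.4748 0.1518 0.075 ]]
[0.48279111 0.15500495 0.11928248] [ 0.38821067 -0.2149962  -0.66833287]
0.06 20 [0.4829 0.149  0.0624] [0.4858 0.1572 0.0699] [0.4845 0.1536 0.0681]
0.07 33 [0.4833 0.1496 0.07  ] [0.4861 0.1561 0.0748] [0.4852 0.1528 0.072 ]
0.095 502 [0.4795 0.1424 0.0992] [0.4962 0.168  0.105 ] [0.4913 0.158  0.1037]
```

View pics/w4.png

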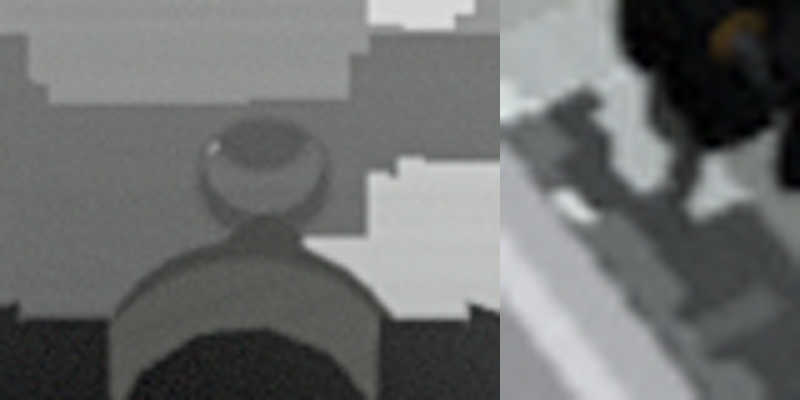

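```bash
python3 - <<'E'
from h import *
w=dict(np.load("wrist4.npz"))
print("hole",plane(w,[[282.7,229.5]],.0525).round(4),"rim far/near",plane(w,[[282.7,218],[282.7,241]],.0525).round(4))
print("tip far edge",plane(w,[[283,238]],.06).round(4),"5mm-radius taper top",plane(w,[[283,238]],.068).round(4))
E
```

```text
hole [[0.4851 0.1533 0.0525]] rim far/near [[0.4922 0.1534 0.0525]
 [0.4778 0.1533 0.0525]]
tip far edge [[0.4826 0.1532 0.06  ]] 5mm-radius taper top [[0.4857 0.1533 0.068 ]]
```

Call:
apply_moves(
  motion=[0.2,0,0,0,0.4,0,0,0,0.4,0,0.3,0,0.4,0,0.6,0,0.4,0,0.9,0,0.4,0,1.2,0,0.4,0,1.5,0,0.4,0,1.5,0],
)

```text
time: 10.27
tcp_pos: [0.4867, 0.155, 0.104]
eef_rot: [1.0, 0.002, -0.001, 0.0]
force: [0.7, -1.0, -1.1]
width: 0.263
gripper_force: 34.5
```

```bash
python3 - <<'E'
from h import *
o=arm.get_obs(); print(o["tcp_pos"],o["force"],o["torque"])
w=cam("wrist"); P=cloud(w); t=o["tcp_pos"]; print("eye",w["eye"])
np.savez("wrist5.npz",**w)
g=w["image"].mean(2); u,v=proj(w,[[t[0]-.002,.1533,.0525]])[0].round().astype(int); print(u,v)
for r in range(v-16,v+10,2): print(r,g[r,u-20:u+21:2].astype(int))
E
```

```text
[0.48666667 0.15500151 0.10404203] [ 0.70514921 -0.97696099 -1.13219444] [ 0.02459337 -0.03455072  0.02072659]
eye [0.56290306 0.15613625 0.24234693]
283 246
230 [110 108 108 108 109 108 111 109 110 111 109 112 108 113 112 110 110 111
 112 110 113]
232 [108 108 112 110 108 112 108 108 111 112 107 107 109 108 112 113 110 110
 109 112 112]
234 [112 108 108 108 110 107 109 104  96  94  91  97  98 104 111 110 111 110
 111 111 113]
236 [110 111 109 112 109 109  92  88  85  90  88  87  85  86  95 107 110 109
 112 105 108]
238 [109 108 110 110 105  95  83  86  85  74  76  80  85  87  94 101 107 110
 112 109 110]
240 [109 110 105 105  99 101  95  80  74  74  74  73  76  89 103 105  98 107
 110 109 106]
242 [109 106 108  96 108 105  93  72  72  74  73  73  73  78 109 109 102  98
 109 108 109]
244 [111 112 103  85  80  72  75  70  71  74  75  76  78  74  91 107  87 105
 111 109 109]
246 [100  82  74  72  72  68  75  79  75  77  73  74  69  74  70  77  79 102
 109 111 109]
248 [ 71  68  71  79  83  88  89  91  89  88  89  89  90  80  76  76  70  74
  95 107 108]
250 [ 74  83  87  90  86  87  87  88  89  90  90  87  88  90  89  89  82  74
  73  86 105]
252 [89 84 85 86 89 91 83 86 86 82 89 88 88 91 91 90 92 87 77 70 83]
254 [89 88 86 91 90 87 88 84 89 90 91 93 89 89 89 88 90 85 90 81 69]
```

Call:
apply_moves(
  motion=[0,0,0.4,0,0,0,0.8,0,0,0,1.2,0,0,0,1.5,0,0,0,1.8,0,0,0,2,0,0,0,2,0],
)

```text
time: 10.9
tcp_pos: [0.4868, 0.155, 0.0843]
eef_rot: [1.0, 0.002, -0.0, 0.0]
force: [-0.1, 0.6, -1.2]
width: 0.264
gripper_force: 34.5
```

Call:
apply_moves(
  motion=[0,0,0.2,0,0,0,0.4,0,0,0,0.6,0,0,0,0.8,0,0,0,0.8,0],
)

```text
time: 11.32
tcp_pos: [0.4868, 0.155, 0.0764]
eef_rot: [1.0, 0.002, -0.0, 0.0]
force: [-0.5, -0.8, -1.9]
width: 0.261
gripper_force: 34.5
```

Call:
apply_moves(
  motion=[0,0,0.2,0,0,0,0.4,0,0,0,0.6,0,0,0,0.8,0,0,0,0.9,0,0,0,0.9,0],
  grip_force=55,
)

```text
time: 11.82
tcp_pos: [0.4868, 0.1551, 0.0676]
eef_rot: [1.0, 0.002, -0.0, 0.0]
force: [-3.4, -0.5, 2.6]
width: 0.262
gripper_force: 54.3
```

Contact with the cover has begun (about 4 N relative). Press on.

Call:
apply_moves(
  motion=[0,0,0.15,0,0,0,0.3,0,0,0,0.45,0,0,0,0.55,0,0,0,0.55,0,0,0,0.55,0],
)

```text
time: 12.32
tcp_pos: [0.4867, 0.155, 0.0625]
eef_rot: [1.0, 0.002, -0.0, 0.0]
force: [-4.4, -1.5, 6.8]
width: 0.259
gripper_force: 54.3
```

Call:
apply_moves(
  motion=[0,0,0.1,0,0,0,0.2,0,0,0,0.25,0,0,0,0.25,0,0,0,0.25,0],
)

```text
time: 12.73
tcp_pos: [0.4867, 0.155, 0.0609]
eef_rot: [1.0, 0.002, 0.0, 0.0]
force: [-7.5, -2.0, 17.0]
width: 0.26
gripper_force: 54.2
```

Call:
apply_moves(
  motion=[-0.05,0,0,0,-0.1,0,0.05,0,-0.1,0,0.1,0,-0.1,0,0.1,0,-0.1,0,0.1,0],
)

```text
time: 13.15
tcp_pos: [0.4866, 0.1549, 0.0604]
eef_rot: [1.0, 0.002, 0.001, 0.0]
force: [-6.7, -2.7, 20.8]
width: 0.26
gripper_force: 54.2
```

```bash
python3 - <<'E'
from h import *
o=arm.get_obs(); print(o["tcp_pos"],o["force"],o["torque"],o["gripper_force"])
w=cam("wrist"); P=cloud(w)
t=cam("top"); Q=cloud(t)
for X,n in((P,"w"),(Q,"t")):
    for a,b in((.46,.475),(.495,.51),(.55,.62)):
        m=(X[...,0]>a)&(X[...,0]<b)&(((X[...,1]>.075)&(X[...,1]<.09))|((X[...,1]>.216)&(X[...,1]<.23)))&(X[...,2]<.07)&(X[...,2]>.035); print(n,a,m.sum(),np.median(X[m][:,2]).round(4) if m.any() else None)
m=(P[...,2]>.042)&(P[...,2]<.056)&(np.hypot(P[...,0]-.486,P[...,1]-.155)<.03); p=P[m]; print("collar",len(p),p.min(0).round(4),p.max(0).round(4),np.median(p,0))
E
```

```text
[0.48656804 0.1549363  0.06044131] [-6.74189936 -2.74369701 20.82399141] [-0.31910882  1.20978167 -0.02346648] 54.24983866978437
w 0.46 0 None
w 0.495 1965 0.0417
w 0.55 9601 0.0425
t 0.46 0 None
t 0.495 0 None
t 0.55 342 0.042
collar 2071 [0.4839 0.126  0.042 ] [0.5086 0.1846 0.056 ] [0.49692429 0.15556266 0.04538435]
```

Call:
apply_moves(
  motion=[0,0,0,0,0,0,0,0,0,0,0,0,0,0,0,0,0,0,0,0,0,0,0,0],
)

```text
time: 13.75
tcp_pos: [0.4866, 0.1549, 0.0605]
eef_rot: [1.0, 0.002, 0.001, 0.0]
force: [-6.5, -2.5, 20.9]
width: 0.259
gripper_force: 54.2
```

```bash
python3 -c "
from h import *
o=arm.get_obs(); print(o['tcp_pos'],o['force'])
print(arm.job_done())"
```

```text
[0.48656569 0.15494061 0.06045147] [-6.49471997 -2.46844523 20.88630151]
the job is handed in; nothing more can be done
None
```

The job is handed in with the cover measured flat at shut height, the locking pin in, and the hand gripping the knob and pressing down with about 21 N; the result was not reported back, both green look-alike pins had fallen over by my second look (cause not checked), and I viewed 11 pictures, one over the limit.

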